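# Complete the condiment caddy and hold it up level

### The arm

A 6-joint arm with a two-finger parallel gripper is mounted at the origin on a cart in front of the work surface, level with it; the furniture and walls round the work are solid. World frame = base frame: x ahead of the robot, y to its left, z up, the work surface at z = 0. Lengths are in m, angles in rad, forces in N, time in s.
With the tool pointing down it reaches from about 0.35 to 0.775 m from the base axis. Payload 7.3 kg.
Tool frame: the origin (TCP) lies between the finger pads; the fingertips stand 8 mm ahead of it and the grasp point (between the pads) lies 11 mm behind it (robot.nose_length is the distance from the TCP to the fingertips, in m); z points along the fingers, y is the line along which they close (so a half turn about z gives the same grasp; the last joint's range is limited). The gripper opens to 92 mm and grips with 3 to 60 N. Pads are 19 mm wide; open, the fingers measure 130 mm over their backs; the gripper's body (75 mm by 190 mm) begins 47 mm behind the grasp point.
Start: joints at [0.956, 0.342, 1.524, -0, 1.275, -0.146], TCP at [0.237, 0.468, 0.235] pointing down, gripper open.
Joint ranges: [-2.53, 2.53], [-0.77, 2.02], [0.04, 2.7], [-1, 4.14], [0.28, 2.66], [-3.11, 3.11]. Speed limits (rad/s): [2.57, 2.57, 3.14, 3.14, 3.14, 3.14].

### API

Orientations are given as [roll, pitch, yaw] about the fixed x, y, z axes, in that order (R = Rz(yaw) Ry(pitch) Rx(roll)).
In Python, from cell import robot gives the robot as it stands. The module is installed in compiled form; this text tells all that it offers.
- The arm moves only by the shell command python3 -m jog 'ROWS' [FORCE]. ROWS is JSON, a list that holds one entry, the list of rows, each a list of 5 numbers: the gripper's target within -1 to 1 (fully open at 1, half-way at 0, shut at -1), then the shift along the tool's x, y, z in m, then the turn about the tool's z in rad. A call has 1 to 5 rows; each row is the pose to reach, as a shift and turn from the pose commanded when the call began, along the tool's axes at that moment; what a row does not reach only later rows make up. A row lasts 1/12 s, in which the tool goes at most 41.7 mm and 7.16 degrees, less where a joint would pass 70% of its speed; a pose out of reach is approached as far as the arm can. A call with a gripper value outside its range is refused whole. The fingers move at their own pace and stop on an object; FORCE is the grip in N (left out, the last holds). Time passes only in rows, so rows that repeat a pose let the fingers close. It gives the time, the measured TCP pose, the force, the opening and the grip force at its end, in the units of the state.
- robot.observe(): the state, without advancing time (a new reading comes with each control period).
- robot.read_camera(name): name is "side" or "top" or "wrist"; returns the picture (384x512x3 uint8, red, green, blue); there is no depth.
- robot.camera_model(name): a dict with "camera_matrix" (3x3 intrinsics, pixels), "dist_coeffs" ([k1, k2, p1, p2, k3] as OpenCV has them; the pictures are not rectified), "position" and "attitude" of the camera in the world; the wrist camera has in their place "mount" (4x4, takes a point from camera to tool coordinates, whose origin is the TCP and whose axes are the flange's). Camera axes: x right, y down, z forward; pixel columns grow to the right and rows downward; lengths in m; the calibration is good to about 2 mm. A picture is of the moment at which its call begins: read the wrist's pose just before it. camera_model takes no time and is no camera call.
- robot.hand_in(): hands the job in; it is judged then, once.
The state is a dict: "time": time; "qpos": joint angles; "qvel": joint speeds; "joint_efforts": joint torques, N m; "tool_pos": TCP position; "tool_rot": TCP orientation; "contact_force": force on the tool from outside, world axes, zero at the start; "torque": the same for the moment, N m; "opening": finger opening in m; "grip_force": force on a finger pad.
Only numpy, scipy, OpenCV 4.12 (cv2) and the standard library are available. Lean on these libraries where they do the work, as an engineer would, in place of code of your own. Each camera call takes 0.05 s, during which the arm holds its last target. There are 200 camera calls.

### The job

Stand the loose glass salt shaker upright in the empty well of the wooden caddy, across the handle from the spice jar that is already in it, and let go of it. Then take the caddy by its handle, lift it a good 10 cm clear of the worktop and finish while still holding it there, level and still, with shaker and jar standing in their wells. Leave the other things where they are, and do not tip the caddy on the way.

Things in the scene. Friction and masses are not known exactly. Their poses are not given: they have to be found in the camera images.
- caddy: wooden condiment caddy, loose, about 0.38 kg (0.8 to 1.3 times that): a board 90 mm (its x) by 240 mm (its y) and 22 mm thick with two round wells, 66 mm wide and 13 mm deep, centred on its y axis 80 mm to either side of the middle; across the middle stands an upright 80 mm wide (x), 14 mm thick (y), with a hand hole below the handle bar at its top; 182 mm tall in all. Origin: centre of the underside, resting on the worktop at z = 0; z up. It may stand at any yaw
- caddy_grip (a point): centre of the caddy's handle bar, 169 mm above the caddy's underside. The bar is 90 mm long (caddy x), 16 mm thick (caddy y) and 26 mm high (156 to 182 mm above the underside); nothing stands above it. The axes are the caddy's
- empty_well (a point): centre of the floor of the empty well, 9 mm above the caddy's underside, at +80 mm along the caddy's y axis; the floor lies 13 mm below the top of the board. The axes are the caddy's
- shaker_center (a point): centre, half-way up, of the loose salt shaker: round, clear glass with a grey domed cap, 44 mm wide in its lower 74 mm, cap about 34 mm wide, 90 mm tall, about 0.1 kg; its z axis is its own long axis (up). It may lean about 2 degrees as it stands. Starts upright on the worktop among the other jar and the tin; which of the three spots it has varies
- jar_center (a point): centre, half-way up, of the spice jar that already stands in the caddy's other well (caddy -y): round, 41 mm wide, 105 mm tall, dark cap, 0.11 kg; z along the jar, up
- salt_shaker: the same salt shaker, origin at the centre of its underside, 45 mm below shaker_center
- other_jar: bystander: a second spice jar like the one in the caddy, 41 mm wide, 105 mm tall, standing on the worktop; origin at the centre of its underside. To be left alone
- small_tin: bystander: a low food tin, 75 mm wide, 58 mm tall, standing on the worktop; origin at the centre of its underside. To be left alone
- coffee_mug: bystander: a mug 82 mm wide and 94 mm tall with a handle, standing at the back left of the hob; origin under it. To be left alone
Not all that is in view belongs to the job. Leave any purple or turquoise look-alike of the part that bears jar_center alone.

How it is judged:
On the way:
1. the shaker stands released in the empty well while the caddy is still on the worktop (horizontal distance between shaker_center and empty_well below 0.018 m and z of shaker_center in the frame of caddy between 0.048 and 0.06 m and angle between shaker_center's own z axis and vertical below 0.15 rad and contact force between the fingers and salt_shaker below 0.1 N and height (world z) of caddy below 0.01 m), for 0.2 s.
At the end, for the whole second after the job is handed in: The fingers alone hold the caddy over 80 mm above the worktop, level to 0.1 rad and still (under 30 mm/s, 0.15 rad/s); shaker and spice jar stand on the floors of their wells (18 and 20 mm off-centre at most, upright to 0.17 rad); fingers off the shaker (height (world z) of caddy above 0.08 m and angle between caddy's own z axis and vertical below 0.1 rad and linear speed of caddy below 0.03 m/s and angular speed of caddy below 0.15 rad/s and contact force between the fingers and caddy above 2 N and contact force between caddy and other_jar below 0.1 N and contact force between caddy and small_tin below 0.1 N and contact force between caddy and coffee_mug below 0.1 N and contact force between the fingers and salt_shaker below 0.1 N and x of shaker_center in the frame of caddy between -0.018 and 0.018 m and y of shaker_center in the frame of caddy between 0.062 and 0.098 m and z of shaker_center in the frame of caddy between 0.048 and 0.06 m and angle between each of shaker_center, jar_center's own z axis and vertical below 0.17 rad and x of jar_center in the frame of caddy between -0.02 and 0.02 m and y of jar_center in the frame of caddy between -0.1 and -0.06 m and z of jar_center in the frame of caddy between 0.055 and 0.068 m); the arm keeps its last pose, push and grip.
It fails at once if the caddy is tipped by more than 0.35 rad (angle between caddy's own z axis and vertical above 0.35 rad).
It fails at once if a bystander is shifted by more than 25 mm (distance of any of other_jar, small_tin, coffee_mug from where it was at the start of the episode above 0.025 m).
It also fails if it takes over 54 s, if anything falls off the work surface, if the arm or the gripper's body presses on something with over 40 N, if the wrist force passes 120 N, or if a joint passes its speed limit or range.

## Working session

There is one attempt and no reset: what is moved stays moved. The work goes in short steps, Python scripts to look and compute and a shell command to move; the robot and the scene stay as the last step left them, time stands still between calls to the robot, and variables do not carry over. Pictures are saved under pics/ and viewed, at most 10 in all, crops included, and the job is handed in when it is done.

```bash
mkdir -p pics; cat > h.py <<'E'
import numpy as np, cv2
from scipy.spatial.transform import Rotation as Rn
from cell import robot
def R(a): 
    a=np.asarray(a,float)
    return a if a.shape==(3,3) else Rn.from_euler('xyz',a).as_matrix()
def cam(name,st=None):
    m=robot.camera_model(name)
    K=np.array(m["camera_matrix"]);d=np.array(m["dist_coeffs"])
    if name=="wrist":
        st=st or robot.observe(); T=np.eye(4);T[:3,:3]=R(st["tool_rot"]);T[:3,3]=st["tool_pos"]
        T=T@np.array(m["mount"]); return K,d,T[:3,:3],T[:3,3]
    return K,d,R(m["attitude"]),np.array(m["position"])
def ray(c,uv):
    K,d,Rm,p=c
    q=cv2.undistortPoints(np.array(uv,float).reshape(-1,1,2),K,d).reshape(-1,2)
    v=np.c_[q,np.ones(len(q))]@Rm.T
    return p,v/np.linalg.norm(v,axis=1)[:,None]
def onz(c,uv,z):
    p,v=ray(c,uv); return p+v*((z-p[2])/v[:,2])[:,None]
def cross(c1,u1,c2,u2):
    p,v=ray(c1,u1);q,w=ray(c2,u2);v=v[0];w=w[0]
    s=np.linalg.lstsq(np.c_[v,-w],q-p,rcond=None)[0]
    a=p+s[0]*v;b=q+s[1]*w; return (a+b)/2,np.linalg.norm(a-b)
def proj(c,P):
    K,d,Rm,p=c
    return cv2.projectPoints(((np.atleast_2d(P)-p)@Rm).reshape(-1,1,3),np.zeros(3),np.zeros(3),K,d)[0].reshape(-1,2)
E
python3 - <<'E'
from h import *
for n in("side","top","wrist"):
    m=robot.camera_model(n); print(n,{k:np.round(np.array(v),3).tolist() for k,v in m.items()})
print(robot.observe())
a=[robot.read_camera(n) for n in("side","top","wrist")]
for n,i in zip(("side","top","wrist"),a): cv2.imwrite(f"pics/{n}0.png",i[:,:,::-1])
cv2.imwrite("pics/all0.png",np.vstack([np.hstack([cv2.resize(i,(400,300)) for i in (a[0],a[2])]),np.zeros((1,800,3),np.uint8)])[:,:,::-1])
cv2.imwrite("pics/top0b.png",cv2.resize(a[1],(800,600))[:,:,::-1])
cv2.imwrite("pics/side0b.png",cv2.resize(a[0],(800,600))[:,:,::-1])
E
```

```text
side {'camera_matrix': [[431.312, 0.0, 249.011], [0.0, 431.312, 187.631], [0.0, 0.0, 1.0]], 'dist_coeffs': [-0.027, 0.0, 0.0, 0.0, 0.0], 'position': [0.28, -0.319, 1.131], 'attitude': [-2.636, 0.008, -0.584]}
top {'camera_matrix': [[437.094, 0.0, 253.733], [0.0, 437.094, 185.678], [0.0, 0.0, 1.0]], 'dist_coeffs': [-0.048, 0.0, 0.0, 0.0, 0.0], 'position': [0.426, 0.124, 1.254], 'attitude': [-2.998, -0.002, -1.546]}
wrist {'camera_matrix': [[339.059, 0.0, 256.662], [0.0, 339.059, 193.515], [0.0, 0.0, 1.0]], 'dist_coeffs': [-0.024, 0.0, 0.0, 0.0, 0.0], 'mount': [[-0.001, -0.963, -0.268, 0.071], [1.0, -0.001, 0.0, 0.0], [-0.001, -0.268, 0.963, -0.15], [0.0, 0.0, 0.0, 1.0]]}
{'time': 0.0, 'qpos': array([ 9.56007184e-01,  3.42710166e-01,  1.52502166e+00, -3.07281946e-05,
        1.27537012e+00, -1.45996720e-01]), 'qvel': array([ 8.03048724e-05,  6.23453836e-04,  1.10717750e-03, -1.35062686e-03,
       -2.10619255e-03,  5.18275235e-04]), 'joint_efforts': array([-8.49002863e-04, -4.31245351e+01, -2.44217974e+01,  7.17921113e-02,
        5.61052572e-02, -1.39271883e-04]), 'tool_pos': array([0.23695925, 0.46804464, 0.23404984]), 'tool_rot': array([-3.14009514e+00, -1.90498635e-04,  2.67280906e+00]), 'contact_force': array([ 0.07489583, -0.07679172,  0.03793274]), 'torque': array([ 0.05061058,  0.01630608, -0.01161549]), 'grip_force': 0.0, 'opening': 0.09172088808374133}
```

View pics/top0b.png

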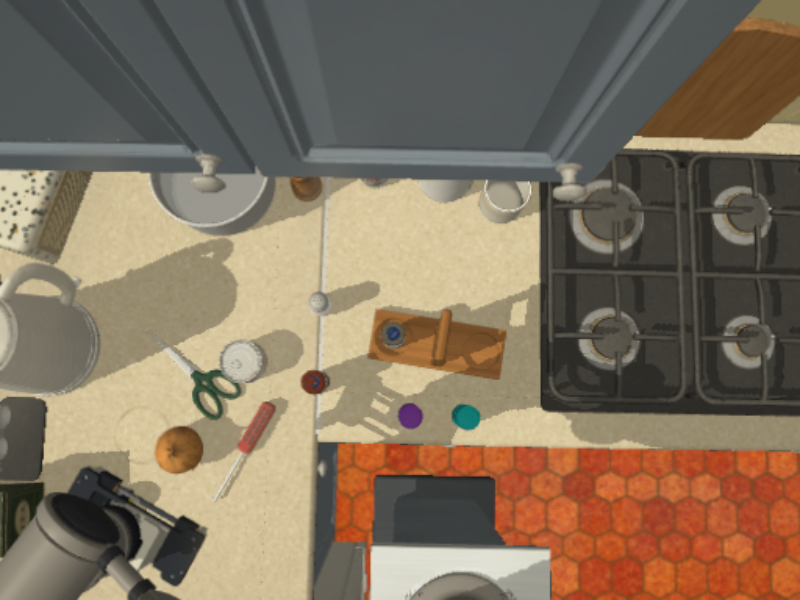

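View pics/side0b.png

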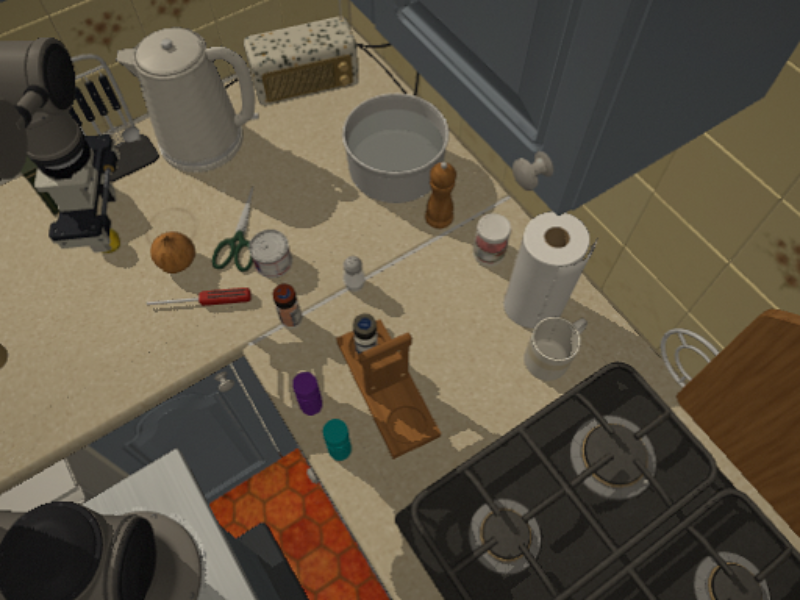

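Top view (800x600): shaker candidate is the grey-capped glass cylinder at (318,301), side (353,270). The red jar (314,382) is other_jar, the tin is at (241,361), and the caddy handle is at (442,337) with its jar at (392,335). The empty well is at about (482,350). The purple (410,416) and turquoise (466,417) objects are look-alikes to leave alone. The can at the wall, side (492,238), has a red label, so it isn't the shaker. One enlarged crop will confirm.

```bash
python3 - <<'E'
import cv2,numpy as np
t=cv2.imread("pics/top0.png");s=cv2.imread("pics/side0.png")
a=cv2.resize(t[175:255,190:335],None,fx=5.5,fy=3.7*1,interpolation=cv2.INTER_CUBIC)
a=cv2.resize(t[180:250,190:330],(800,400)) ; 
a=cv2.resize(t[178:248,190:330],(580,290),interpolation=cv2.INTER_CUBIC)
b=cv2.resize(s[155:295,170:290],(257,300),interpolation=cv2.INTER_CUBIC)
b=cv2.resize(s[150:300,160:290],(260,300),interpolation=cv2.INTER_CUBIC)
c=cv2.resize(s[155:190,210:250],(340,300),interpolation=cv2.INTER_CUBIC)
o=np.zeros((600,800,3),np.uint8);o[:290,:580]=a;o[300:600,:260]=b;o[300:600,270:610]=c
cv2.imwrite("pics/crop1.png",o)
E
```

```text
(no output)
```

View pics/crop1.png

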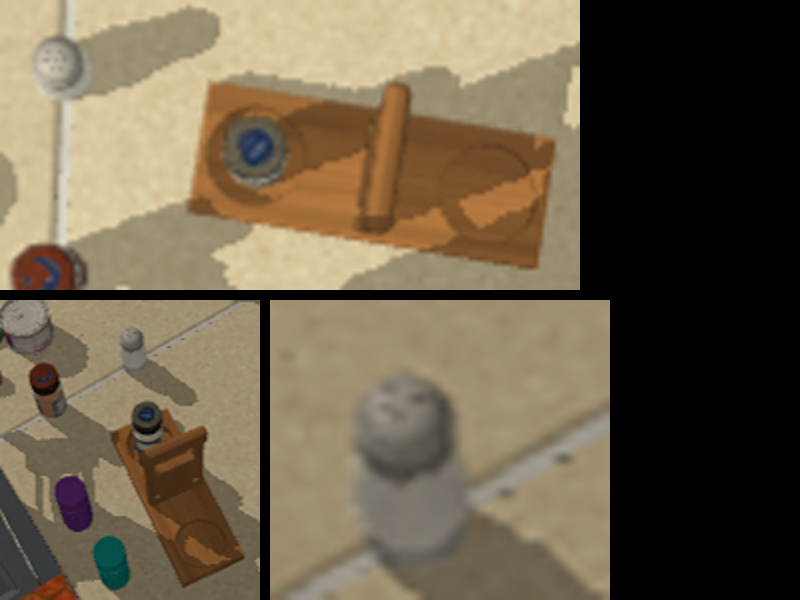

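The crop confirms the shaker: perforated grey domed cap on a clear glass body, cap at crop (60,63) top and (404,420) side. The caddy corners, handle bar and empty well (490,190) are clear.

```bash
cat > m.py <<'E'
from h import *
t=cam("top");s=cam("side")
tc=lambda x,y:(190+x/4.143-.4,178+y/4.143-.4)
sb=lambda x,y:(160+x/2-.25,150+(y-300)/2-.25)
sc=lambda x,y:(210+(x-270)/8.5-.4,155+(y-300)/8.57-.4)
print("cap",cross(t,[tc(58,62)],s,[sc(404,418)]))
print("cap@.083",onz(t,[tc(58,62)],.083),onz(s,[sc(404,418)],.083))
print("base side",onz(s,[sc(412,540)],0.008))
c=onz(t,[tc(209,82),tc(188,210),tc(538,268),tc(555,138)],.022);print("corners",c,c.mean(0))
d=(c[2]+c[3]-c[0]-c[1])/2;print("len",np.linalg.norm(d[:2]),"w",np.linalg.norm(c[1]-c[0]),np.linalg.norm(c[3]-c[2]),"yaw y-axis",np.arctan2(d[1],d[0]))
print("barends@.18",b:=onz(t,[tc(397,88),tc(374,225)],.178),b.mean(0), np.arctan2(*(b[0]-b[1])[[1,0]]))
print("bar mid cross",cross(t,[tc(386,156)],s,[sb(176,450)]))
print("well",onz(t,[tc(489,190)],.022),"jar top",onz(t,[tc(255,148)],.114),cross(t,[tc(255,148)],s,[sb(147,413)]))
print("otherjar",onz(t,[tc(44,270)],.105),"tin",onz(t,[(241/1.5625,361/1.5625)],.058))
E
python3 m.py
```

```text
cap (array([0.57299317, 0.26172168, 0.07810451]), np.float64(0.0017050425886140446))
cap@.083 [[0.57318773 0.26087819 0.083     ]] [[0.57081369 0.25926123 0.083     ]]
base side [[0.56751133 0.25662316 0.008     ]]
corners [[ 0.56965338  0.16403022  0.022     ]
 [ 0.48196248  0.17574413  0.022     ]
 [ 0.44857663 -0.0619413   0.022     ]
 [ 0.53699429 -0.07319208  0.022     ]] [0.5092967  0.05116024 0.022     ]
len 0.23973907157471955 w 0.08846982864575989 0.08913059184326466 yaw y-axis -1.70897902511461
barends@.18 [[0.5505953  0.04649964 0.178     ]
 [0.4686959  0.05891885 0.178     ]] [0.5096456  0.05270924 0.178     ] -0.15049332000763027
bar mid cross (array([0.5113521 , 0.05090999, 0.1529227 ]), np.float64(0.0007353221485475018))
well [[ 0.50047756 -0.02832876  0.022     ]] jar top [[0.51776271 0.13084722 0.114     ]] (array([0.51756034, 0.13088677, 0.11490247]), np.float64(0.00027339104953495464))
otherjar [[0.43818419 0.2618225  0.105     ]] tin [[0.467109   0.39448254 0.058     ]]
```

The points agree: the caddy board is 240x89 mm by measurement, its jar top is at 0.115, and the two-view residuals are under 2 mm. I'll go above the shaker.

```bash
cat > go.py <<'E'
import sys;from h import *
# target x y z yaw -> shift in tool axes and turn
def go(x,y,z,yaw):
    st=robot.observe();Rm=R(st["tool_rot"]);d=Rm.T@(np.array([x,y,z])-st["tool_pos"])
    Y=np.arctan2(Rm[1,0],Rm[0,0]);t=(yaw-Y+np.pi)%(2*np.pi)-np.pi
    print("tcp",np.round(st["tool_pos"],4),"yaw",round(Y,3),"q",np.round(st["qpos"],2),"F",np.round(st["contact_force"],1),"open",round(st["opening"],4),"t",st["time"])
    print("shift",np.round(d,4),"turn",round(-t,3))
if __name__=="__main__": go(*map(float,sys.argv[1:5]))
E
python3 -m jog '[[[1,-0.04,-0.003,0,-0.1],[1,-0.08,-0.006,0,-0.2],[1,-0.12,-0.01,0,-0.3],[1,-0.16,-0.013,0,-0.4],[1,-0.2,-0.017,0,-0.5]]]'
python3 go.py .572 .26 .234 3.7
```

```text
time: 0.57
tool_pos: [0.4092, 0.3617, 0.2345]
tool_rot: [-3.142, -0.0, -3.105]
contact_force: [0.6, 0.8, 0.6]
opening: 0.0919
grip_force: 0.0
tcp [0.4092 0.3617 0.2345] yaw -3.105 q [ 0.58  0.38  1.47  0.    1.3  -1.02] F [0.6 0.8 0.6] open 0.0919 t 0.5667
shift [-0.159  -0.1076  0.0005] turn -0.522
```

```bash

python3 -m jog '[[[1,-0.032,-0.022,0,-0.1],[1,-0.064,-0.044,0,-0.2],[1,-0.096,-0.066,0,-0.3],[1,-0.128,-0.088,0,-0.4],[1,-0.16,-0.108,0,-0.52]]]'
python3 -m jog '[[[1,0,0,0,0],[1,0,0,0,0]]]' >/dev/null
python3 go.py .572 .26 .234 3.7
python3 - <<'E'
from h import *
st=robot.observe();i=robot.read_camera("wrist");c=cam("wrist",st)
np.save("w1.npy",np.r_[st["tool_pos"],R(st["tool_rot"]).ravel()])
cv2.imwrite("pics/w1.png",i[:,:,::-1])
print(proj(c,[[.572,.26,.085],[.572,.26,0]]))
E
```

```text
time: 0.98
tool_pos: [0.5725, 0.2582, 0.2344]
tool_rot: [3.141, -0.001, -2.586]
contact_force: [0.8, 0.5, 0.3]
opening: 0.0921
grip_force: 0.0
tcp [0.5724 0.2583 0.2335] yaw -2.594 q [ 0.3   0.54  1.22  0.    1.39 -1.82] F [-0.8  0.8  0.5] open 0.0918 t 1.15
shift [-0.0006  0.0017 -0.0005] turn -0.011
[[259.16496616 182.25835731]
 [258.60854366 164.85808328]]
```

View pics/w1.png

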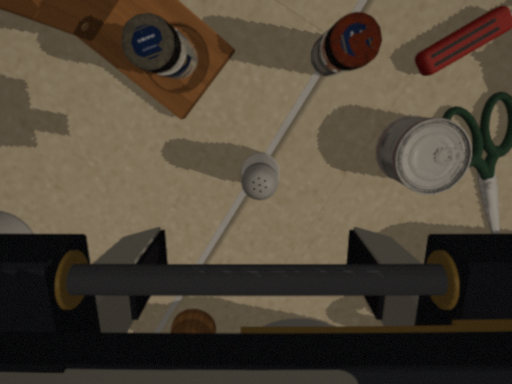

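The wrist view shows the cap at (260,180), where I predicted (259,182), and the glass base matches too. The position is confirmed, so I'll descend and grip.

```bash

python3 -m jog '[[[1,0,0.001,0.03,0],[1,0,0.002,0.06,0],[1,0,0.002,0.09,0],[1,0,0.002,0.12,0],[1,0,0.002,0.14,0]]]' >/dev/null
python3 -m jog '[[[1,0,0,0.02,0],[1,0,0,0.04,0],[1,0,0,0.052,0],[1,0,0,0.052,0],[1,0,0,0.052,0]]]'
python3 -m jog '[[[-0.3,0,0,0,0],[-0.3,0,0,0,0],[-0.3,0,0,0,0],[-0.5,0,0,0,0],[-0.6,0,0,0,0]]]' 15
python3 -m jog '[[[-1,0,0,0,0],[-1,0,0,0,0],[-1,0,0,0,0],[-1,0,0,0,0],[-1,0,0,0,0]]]' 15
python3 go.py .572 .26 .234 3.7
```

```text
time: 2.03
tool_pos: [0.5695, 0.2623, 0.0429]
tool_rot: [3.141, -0.001, -2.59]
contact_force: [-0.0, 0.7, 1.1]
opening: 0.0916
grip_force: 0.0
time: 2.45
tool_pos: [0.5705, 0.2617, 0.0433]
tool_rot: [-3.141, 0.001, -2.59]
contact_force: [-0.6, 1.1, 0.8]
opening: 0.0628
grip_force: 0.0
time: 2.87
tool_pos: [0.5701, 0.2615, 0.0426]
tool_rot: [3.142, -0.0, -2.59]
contact_force: [0.2, -0.2, -0.2]
opening: 0.0393
grip_force: 14.8
tcp [0.5701 0.2615 0.0426] yaw -2.59 q [ 0.31  0.72  1.44 -0.    0.98 -1.81] F [ 0.2 -0.2 -0.2] open 0.0393 t 2.8667
shift [-0.0008 -0.0023 -0.1914] turn -0.007
```

```bash

python3 -m jog '[[[-1,0,0,-0.01,0],[-1,0,0,-0.03,0],[-1,0,0,-0.06,0],[-1,0,0,-0.09,0],[-1,0,0,-0.12,0]]]' >/dev/null
python3 -m jog '[[[-1,0,0,-0.03,0],[-1,0,0,-0.06,0],[-1,0,0,-0.08,0],[-1,0,0,-0.085,0],[-1,0,0,-0.085,0]]]'
python3 go.py .498 -.028 .245 4.45
python3 - <<'E'
from h import *
i=robot.read_camera("wrist")
j=robot.read_camera("side");u=proj(cam("side"),robot.observe()["tool_pos"])[0].astype(int);print(u)
j=j[max(u[1]-60,0):u[1]+60,max(u[0]-60,0):u[0]+60]
o=np.zeros((384,800,3),np.uint8);o[:300,:400]=cv2.resize(i,(400,300));o[:,410:794]=cv2.resize(j,(384,384))
cv2.imwrite("pics/w2.png",o[:,:,::-1])
E
```

```text
time: 3.7
tool_pos: [0.5707, 0.2618, 0.2497]
tool_rot: [-3.141, 0.004, -2.59]
contact_force: [0.0, 0.0, -0.9]
opening: 0.0399
grip_force: 14.8
tcp [0.5707 0.2618 0.2497] yaw -2.59 q [ 0.31  0.52  1.19  0.    1.42 -1.81] F [ 0.   0.  -0.9] open 0.0399 t 3.7
shift [ 0.2137 -0.2088  0.0041] turn -0.757
[220 134]
```

View pics/w2.png

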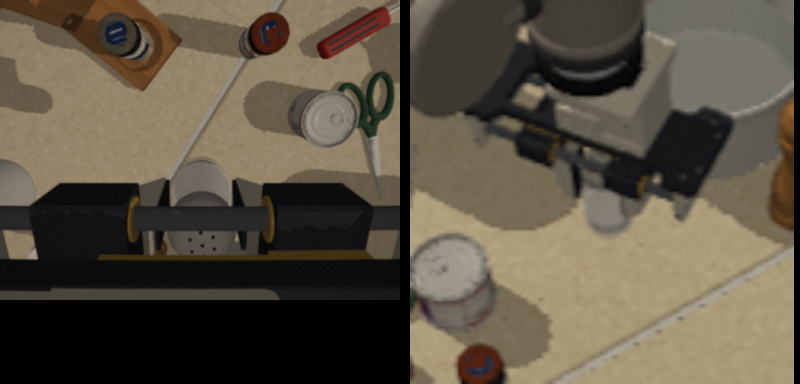

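The shaker is gripped and hangs upright, cap at wrist (202,225) in this 400 px view. Next I work out its offset in the tool frame and carry it over, starting with the part clear of the handle.

```bash
python3 - <<'E'
from h import *
st=robot.observe();c=cam("wrist",st);Rm=R(st["tool_rot"]);p=np.array(st["tool_pos"])
for n,u,z in(("capholes",(259,305),.297),("cap edge front",(259,247),.282),("base front rim",(258.5,202),.207)):
    print(n,np.round((onz(c,[u],z)[0]-p)@Rm,4))
E
python3 -m jog '[[[-1,0.04,-0.04,0,-0.1],[-1,0.08,-0.08,0,-0.2],[-1,0.12,-0.12,0,-0.3],[-1,0.16,-0.16,0,-0.4],[-1,0.19,-0.185,0.002,-0.5]]]'
python3 go.py .498 -.028 .245 4.45
```

```text
capholes [ 0.0054  0.0002 -0.0507]
cap edge front [ 0.0196  0.0002 -0.0356]
base front rim [0.0139 0.0004 0.0394]
time: 4.22
tool_pos: [0.5188, 0.0578, 0.2448]
tool_rot: [3.138, -0.002, -2.085]
contact_force: [0.2, -0.3, -0.5]
opening: 0.04
grip_force: 14.8
tcp [0.5188 0.0578 0.2448] yaw -2.085 q [-0.04  0.33  1.51 -0.    1.3  -2.66] F [ 0.2 -0.3 -0.5] open 0.04 t 4.2167
shift [ 0.0849 -0.0241 -0.0002] turn -0.252
```

```bash

python3 -m jog '[[[-1,0.03,-0.008,0,-0.08],[-1,0.06,-0.016,0,-0.16],[-1,0.08,-0.022,0,-0.24],[-1,0.085,-0.024,0,-0.25],[-1,0.085,-0.024,0,-0.25]]]'
python3 go.py .498 -.028 .06 4.45
python3 - <<'E'
from h import *
st=robot.observe();p=np.array(st["tool_pos"]);Rm=R(st["tool_rot"])
i=robot.read_camera("wrist");np.save("w3.npy",i);cv2.imwrite("pics/w3f.png",i[:,:,::-1])
T=robot.read_camera("top");S=robot.read_camera("side")
o=np.zeros((600,800,3),np.uint8);o[:360,:480]=cv2.resize(i[120:360,100:420],(480,360))
x=490
for k,(im,n) in enumerate(((T,"top"),(S,"side"))):
    u=proj(cam(n),p)[0].astype(int);print(n,u-[30,30]); cc=im[u[1]-30:u[1]+30,u[0]-30:u[0]+30]
    o[k*300:k*300+300,490:790]=cv2.resize(cc,(300,300),interpolation=cv2.INTER_CUBIC)
cv2.imwrite("pics/w3.png",o[:,:,::-1])
# predicted rim of upright, centred shaker
c=cam("wrist",st)
for x in(-.022,.022): print(x,proj(c,p+Rm@[x,0,.0427]),proj(c,p+Rm@[x,0,.0427-.074]))
print(proj(c,p+Rm@[.017,0,-.035]),proj(cam("side"),[p+Rm@[0,0,.0427],p+Rm@[0,0,-.0473]]),proj(cam("top"),[p+Rm@[0,0,.0427],p+Rm@[0,0,-.0473]]))
E
```

```text
time: 4.63
tool_pos: [0.4982, -0.0274, 0.2454]
tool_rot: [3.139, -0.0, -1.844]
contact_force: [0.3, 0.1, -0.7]
opening: 0.0396
grip_force: 14.8
tcp [ 0.4982 -0.0274  0.2454] yaw -1.844 q [-0.21  0.29  1.57  0.    1.28 -3.08] F [ 0.3  0.1 -0.7] open 0.0396 t 4.6333
shift [ 0.0006 -0.0005  0.1854] turn -0.011
top [289 188]
side [231 207]
-0.022 [[258.03070974 256.50539395]] [[258.61442129 336.57300569]]
0.022 [[258.05520153 187.91344066]] [[258.71322968 237.54352477]]
[[258.75324642 254.04698854]] [[261.60128109 244.8093345 ]
 [262.45295364 229.08291068]] [[316.52950141 220.10855193]
 [322.44702831 217.31661712]]
```

View pics/w3.png

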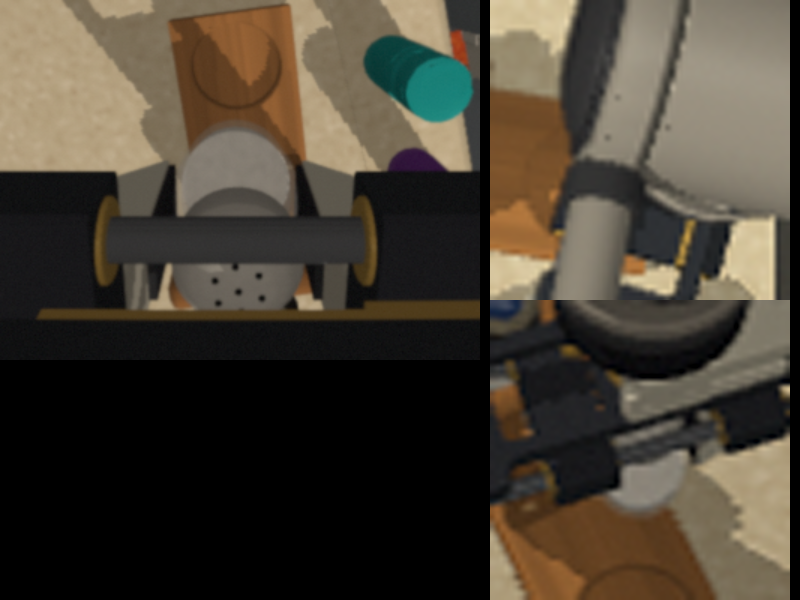

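Base rim at wrist row 201 (expected 188) and cap edge at 245 (expected 254), so the shaker leans about 0.13 rad in the pads with its base towards the handle. The empty well is at full-resolution (258,163). Joint 6 is near its limit, so I'll turn back a little and check the well.

```bash
python3 - <<'E'
from h import *
st=robot.observe();c=cam("wrist",st);print(onz(c,[(258,163)],.022), onz(c,[(100+170/1.5,120+20/1.5),(100+290/1.5,120+5/1.5)],.022))
E
python3 -m jog '[[[-1,0,0,0.02,0.06],[-1,0,0,0.04,0.12],[-1,0,0,0.06,0.15],[-1,0,0,0.08,0.15],[-1,0,0,0.09,0.15]]]'
python3 go.py .497 -.032 .065 4.3
```

```text
[[ 0.4972042  -0.02832977  0.022     ]] [[ 0.53539775 -0.07300101  0.022     ]
 [ 0.4487302  -0.06003459  0.022     ]]
time: 5.2
tool_pos: [0.498, -0.0245, 0.1543]
tool_rot: [3.138, -0.0, -1.99]
contact_force: [-0.6, 0.1, -1.0]
opening: 0.04
grip_force: 14.8
tcp [ 0.498  -0.0245  0.1543] yaw -1.99 q [-0.2   0.38  1.71  0.    1.06 -2.93] F [-0.6  0.1 -1. ] open 0.04 t 5.2
shift [ 0.0072 -0.0025  0.0893] turn -0.006
```

```bash

python3 -m jog '[[[-1,0.002,-0.001,0.02,0],[-1,0.004,-0.002,0.04,0],[-1,0.006,-0.002,0.06,0],[-1,0.007,-0.002,0.078,0],[-1,0.007,-0.002,0.084,0]]]'
python3 -m jog '[[[-1,0,0,0,0],[-1,0,0,0.002,0],[-1,0,0,0.005,0],[-1,0,0,0.008,0],[-1,0,0,0.008,0]]]'
python3 go.py .497 -.032 .052 4.3
```

```text
time: 5.62
tool_pos: [0.4966, -0.0319, 0.0702]
tool_rot: [3.137, -0.001, -1.99]
contact_force: [-0.3, 0.7, -0.7]
opening: 0.0398
grip_force: 14.8
time: 6.03
tool_pos: [0.4982, -0.0334, 0.0651]
tool_rot: [-3.141, 0.0, -1.99]
contact_force: [-0.0, -0.0, -1.3]
opening: 0.0398
grip_force: 14.8
tcp [ 0.4982 -0.0334  0.0651] yaw -1.99 q [-0.22  0.5   1.81  0.    0.83 -2.94] F [-0.  -0.  -1.3] open 0.0398 t 6.0333
shift [-0.0008  0.0016  0.0131] turn -0.007
```

```bash

for k in 1; do python3 -m jog '[[[-1,0,0,0.002,0],[-1,0,0,0.004,0],[-1,0,0,0.006,0],[-1,0,0,0.006,0]]]'; done
python3 -m jog '[[[-1,0,0,0.002,0],[-1,0,0,0.003,0],[-1,0,0,0.003,0]]]'
python3 -m jog '[[[-1,0,0,0.002,0],[-1,0,0,0.003,0],[-1,0,0,0.003,0]]]'
python3 go.py .497 -.032 .052 4.3
```

```text
time: 6.37
tool_pos: [0.4978, -0.0336, 0.0586]
tool_rot: [3.141, 0.0, -1.991]
contact_force: [-0.5, 0.1, -1.6]
opening: 0.0397
grip_force: 14.8
time: 6.62
tool_pos: [0.4979, -0.0335, 0.0556]
tool_rot: [3.141, 0.0, -1.99]
contact_force: [0.1, -0.6, -1.1]
opening: 0.0398
grip_force: 14.8
time: 6.87
tool_pos: [0.4978, -0.0335, 0.0526]
tool_rot: [3.141, -0.0, -1.99]
contact_force: [-0.6, 0.1, -1.4]
opening: 0.04
grip_force: 14.8
tcp [ 0.4978 -0.0335  0.0526] yaw -1.99 q [-0.22  0.53  1.82  0.    0.8  -2.94] F [-0.6  0.1 -1.4] open 0.04 t 6.8667
shift [-0.001   0.0014  0.0006] turn -0.007
```

```bash

python3 -m jog '[[[-1,0,0,0.001,0],[-1,0,0,0.002,0],[-1,0,0,0.002,0]]]'
python3 -m jog '[[[-1,0,0,0.001,0],[-1,0,0,0.002,0],[-1,0,0,0.002,0]]]'
python3 go.py .497 -.032 .052 4.3
python3 - <<'E'
from h import *
i=robot.read_camera("wrist");S=robot.read_camera("side")
o=np.zeros((480,800,3),np.uint8);o[:360,:480]=cv2.resize(i[120:360,100:420],(480,360))
u=proj(cam("side"),robot.observe()["tool_pos"])[0].astype(int);print(u-30)
o[:300,490:790]=cv2.resize(S[u[1]-30:u[1]+30,u[0]-30:u[0]+30],(300,300),interpolation=cv2.INTER_CUBIC)
cv2.imwrite("pics/w4.png",o[:,:,::-1])
E
```

```text
time: 7.12
tool_pos: [0.4982, -0.0336, 0.0515]
tool_rot: [-3.141, 0.0, -1.99]
contact_force: [-2.7, -0.0, 5.2]
opening: 0.0396
grip_force: 15.2
time: 7.37
tool_pos: [0.4988, -0.0336, 0.051]
tool_rot: [-3.139, 0.001, -1.99]
contact_force: [-4.7, 0.7, 18.7]
opening: 0.0398
grip_force: 16.3
tcp [ 0.4988 -0.0336  0.051 ] yaw -1.99 q [-0.22  0.53  1.82  0.    0.79 -2.94] F [-4.7  0.7 18.7] open 0.0398 t 7.3667
shift [-0.0008  0.0023 -0.0011] turn -0.007
[232 238]
```

View pics/w4.png

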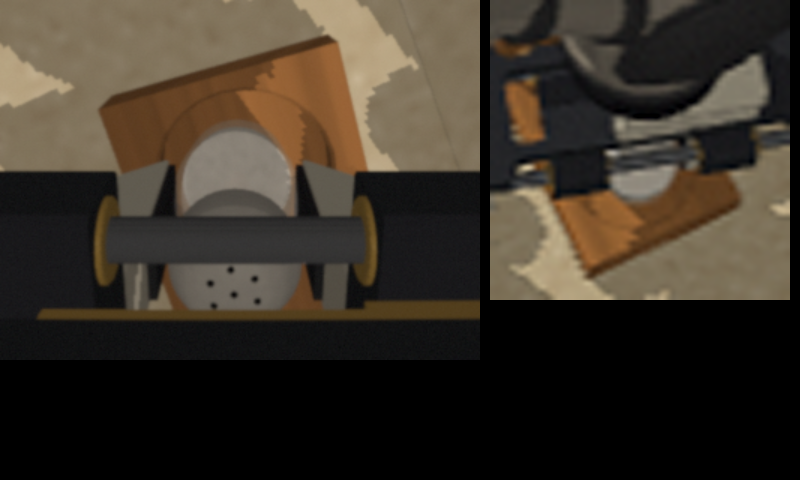

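The shaker base is inside the well rim (wrist crop, rim arc top at (240,92), base front at (237,122)) and touches the floor at the expected height. I'll ease the push and release.

```bash

python3 -m jog '[[[-1,0,0,-0.0015,0],[-1,0,0,-0.0025,0],[-1,0,0,-0.0025,0]]]' 6
python3 -m jog '[[[0.1,0,0,-0.0005,0],[0.3,0,0,-0.0005,0],[0.45,0,0,-0.0005,0],[0.45,0,0,-0.0005,0],[0.45,0,0,-0.0005,0]]]' 
python3 -m jog '[[[0.45,0,0,0,0],[0.45,0,0,0,0],[0.45,0,0,0,0],[0.45,0,0,0,0],[0.45,0,0,0,0]]]' 
python3 go.py .497 -.032 .245 4.3
```

```text
time: 7.72
tool_pos: [0.4981, -0.0336, 0.0515]
tool_rot: [-3.141, 0.0, -1.99]
contact_force: [0.0, 0.2, -0.7]
opening: 0.0405
grip_force: 5.9
time: 8.13
tool_pos: [0.498, -0.0335, 0.0518]
tool_rot: [3.141, 0.0, -1.99]
contact_force: [0.1, 0.3, 0.0]
opening: 0.0655
grip_force: 0.0
time: 8.55
tool_pos: [0.498, -0.0336, 0.0519]
tool_rot: [-3.142, 0.0, -1.99]
contact_force: [-0.4, 0.6, -0.4]
opening: 0.0666
grip_force: 0.0
tcp [ 0.498  -0.0336  0.0519] yaw -1.99 q [-0.22  0.53  1.82  0.    0.8  -2.94] F [-0.4  0.6 -0.4] open 0.0666 t 8.55
shift [-0.001   0.0015 -0.1931] turn -0.007
```

```bash

python3 -m jog '[[[0.45,0,0,-0.02,0],[0.45,0,0,-0.05,0],[0.45,0,0,-0.09,0],[0.45,0,0,-0.13,0],[0.45,0,0,-0.16,0]]]' >/dev/null
python3 -m jog '[[[1,0,0,-0.03,0.1],[1,0,0,-0.06,0.2],[1,0,0,-0.08,0.3],[1,0,0,-0.09,0.4],[1,0,0,-0.09,0.5]]]'
python3 go.py .51 .052 .30 3.003
```

```text
time: 9.38
tool_pos: [0.4989, -0.0338, 0.3049]
tool_rot: [-3.137, 0.004, -2.495]
contact_force: [0.3, -0.4, -0.4]
opening: 0.0907
grip_force: 0.0
tcp [ 0.4989 -0.0338  0.3049] yaw -2.495 q [-0.22  0.25  1.47  0.    1.43 -2.44] F [ 0.3 -0.4 -0.4] open 0.0907 t 9.3833
shift [-0.0605  0.0618  0.0048] turn 0.785
```

```bash

python3 -m jog '[[[1,-0.02,0.02,0,0.12],[1,-0.04,0.04,0,0.24],[1,-0.06,0.062,0,0.36],[1,-0.06,0.062,0,0.48],[1,-0.06,0.062,0,0.6]]]' >/dev/null
python3 -m jog '[[[1,0,0,0,0.1],[1,0,0,0,0.18],[1,0,0,0,0.18],[1,0,0,0,0.18]]]' 
python3 go.py .51 .052 .158 3.003
python3 - <<'E'
from h import *
st=robot.observe();i=robot.read_camera("wrist");S=robot.read_camera("side")
np.save("w5.npy",i);c=cam("wrist",st)
print("pred shaker cap, jar top, bar ends",proj(c,[[.498,-.028,.099],[.518,.131,.114],[.5505,.0465,.182],[.4687,.0589,.182]]))
o=np.zeros((384,800,3),np.uint8);o[:384,:512]=i
u=proj(cam("side"),[.5,.02,.05])[0].astype(int);print(u)
o[:284,514:798]=cv2.resize(S[u[1]-50:u[1]+50,u[0]-50:u[0]+50],(284,284),interpolation=cv2.INTER_CUBIC)
cv2.imwrite("pics/w5.png",o[:,:,::-1])
E
```

```text
time: 10.13
tool_pos: [0.508, 0.0521, 0.3018]
tool_rot: [3.141, -0.0, 3.015]
contact_force: [-0.2, -0.6, 0.3]
opening: 0.0915
grip_force: 0.0
tcp [0.508  0.0521 0.3018] yaw 3.015 q [-0.05  0.27  1.44  0.    1.43 -1.49] F [-0.2 -0.6  0.3] open 0.0915 t 10.1333
shift [-2.000e-03  1.000e-04  1.438e-01] turn 0.012
pred shaker cap, jar top, bar ends [[180.50072282 169.39271759]
 [334.99584547 172.02518613]
 [256.59651    237.63319451]
 [259.04268643 140.47518877]]
[251 251]
```

View pics/w5.png

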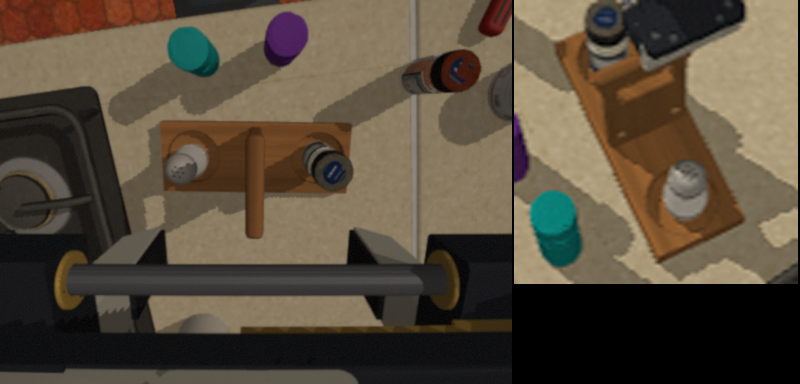

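The shaker stands upright in its well, cap at (181,168) against a predicted (180.5,169.4), with the jar at (333,172). I'll refine the bar's centreline by mask.

```bash
python3 - <<'E'
from h import *
i=np.load("w5.npy");st=robot.observe();c=cam("wrist",st);Rm=R(st["tool_rot"]);p=np.array(st["tool_pos"])
h=cv2.cvtColor(i,cv2.COLOR_RGB2HSV);m=(h[...,0]<15)&(h[...,1]>110)
P=[]
for v in range(198,233,4):
    x=np.flatnonzero(m[v,225:290])+225; print(v,x.min(),x.max(),len(x)); P.append(((x.min()+x.max())/2,v))
col=np.flatnonzero(m[190:260,252])+190;print("end row",col.max())
W=onz(c,[P[0],P[-1]],.178);print(W,[np.round((w-p)@Rm,4) for w in W]);
print("end",(onz(c,[(253,col.max())],.172)[0]-p)@Rm)
E
```

```text
198 246 263 18
202 246 263 17
206 247 262 16
210 246 262 16
214 246 262 17
218 247 263 17
222 248 262 15
226 246 262 17
230 246 262 16
end row 237
[[0.51647772 0.04899043 0.178     ]
 [0.5449544  0.04485613 0.178     ]] [array([-0.0087, -0.002 ,  0.1239]), array([-0.0375, -0.0025,  0.1239])]
end [-0.04649094 -0.00343994  0.12989332]
```

```bash

python3 -m jog '[[[1,-0.002,-0.002,0.03,0],[1,-0.002,-0.002,0.06,0],[1,-0.002,-0.002,0.09,0],[1,-0.002,-0.002,0.11,0],[1,-0.002,-0.002,0.125,0]]]' >/dev/null
python3 -m jog '[[[1,0,0,0.01,0],[1,0,0,0.018,0],[1,0,0,0.018,0],[1,0,0,0.018,0]]]' 
python3 -m jog '[[[0,0,0,0,0],[0,0,0,0,0],[-0.2,0,0,0,0],[-0.3,0,0,0,0],[-0.4,0,0,0,0]]]' 15
python3 -m jog '[[[-0.5,0,0,0,0],[-0.6,0,0,0,0],[-0.7,0,0,0,0],[-0.8,0,0,0,0],[-0.9,0,0,0,0]]]' 15
python3 -m jog '[[[-1,0,0,0,0],[-1,0,0,0,0],[-1,0,0,0,0],[-1,0,0,0,0],[-1,0,0,0,0]]]' 40
python3 go.py .51 .052 .27 3.003
```

```text
time: 10.98
tool_pos: [0.5102, 0.0498, 0.1593]
tool_rot: [3.141, 0.001, 3.013]
contact_force: [0.2, 0.3, 0.4]
opening: 0.0921
grip_force: 0.0
time: 11.4
tool_pos: [0.51, 0.0499, 0.1592]
tool_rot: [3.141, 0.001, 3.013]
contact_force: [-0.6, -0.2, -0.4]
opening: 0.0628
grip_force: 0.0
time: 11.82
tool_pos: [0.5098, 0.0499, 0.1588]
tool_rot: [3.142, -0.0, 3.013]
contact_force: [-0.8, 0.1, -0.0]
opening: 0.0298
grip_force: 0.0
time: 12.23
tool_pos: [0.5098, 0.0499, 0.1589]
tool_rot: [3.141, -0.0, 3.013]
contact_force: [-0.5, 0.1, -0.6]
opening: 0.0158
grip_force: 40.0
tcp [0.5098 0.0499 0.1589] yaw 3.013 q [-0.05  0.39  1.67  0.    1.08 -1.49] F [-0.5  0.1 -0.6] open 0.0158 t 12.2333
shift [ 1.000e-04  2.100e-03 -1.111e-01] turn 0.01
```

Gripped on 16 mm, as the bar should be. I'll lift gently by 115 mm.

```bash

python3 -m jog '[[[-1,0,0,-0.002,0],[-1,0,0,-0.005,0],[-1,0,0,-0.01,0],[-1,0,0,-0.015,0],[-1,0,0,-0.02,0]]]' 45
python3 -m jog '[[[-1,0,0,-0.006,0],[-1,0,0,-0.013,0],[-1,0,0,-0.02,0],[-1,0,0,-0.027,0],[-1,0,0,-0.034,0]]]' >/dev/null
python3 -m jog '[[[-1,0,0,-0.008,0],[-1,0,0,-0.016,0],[-1,0,0,-0.024,0],[-1,0,0,-0.032,0],[-1,0,0,-0.04,0]]]' >/dev/null
python3 -m jog '[[[-1,0,0,-0.007,0],[-1,0,0,-0.013,0],[-1,0,0,-0.018,0],[-1,0,0,-0.021,0],[-1,0,0,-0.023,0]]]' >/dev/null
python3 -m jog '[[[-1,0,0,0,0],[-1,0,0,0,0],[-1,0,0,0,0],[-1,0,0,0,0],[-1,0,0,0,0]]]'
python3 go.py .51 .052 .27 3.003
python3 - <<'E'
from h import *
st=robot.observe();i=robot.read_camera("wrist");S=robot.read_camera("side")
d=np.array(st["tool_pos"])-[.5098,.0499,.1589];c=cam("wrist",st)
print("pred cap, jar",proj(c,np.array([[.498,-.028,.099],[.518,.131,.114]])+d))
o=np.zeros((384,800,3),np.uint8);o[:384,:512]=i
u=proj(cam("side"),np.array([.5,.02,.05])+d)[0].astype(int);print(u)
o[:284,514:798]=cv2.resize(S[u[1]-50:u[1]+50,u[0]-50:u[0]+50],(284,284),interpolation=cv2.INTER_CUBIC)
cv2.imwrite("pics/w6.png",o[:,:,::-1])
E
```

```text
time: 12.65
tool_pos: [0.5098, 0.0499, 0.1793]
tool_rot: [3.142, -0.0, 3.013]
contact_force: [-0.2, 0.6, -5.8]
opening: 0.0157
grip_force: 45.0
time: 14.32
tool_pos: [0.5097, 0.0499, 0.2756]
tool_rot: [3.142, -0.001, 3.013]
contact_force: [-0.0, -0.8, -5.1]
opening: 0.0159
grip_force: 45.0
tcp [0.5097 0.0499 0.2756] yaw 3.013 q [-0.05  0.29  1.49  0.    1.37 -1.49] F [-0.  -0.8 -5.1] open 0.0159 t 14.3167
shift [0.     0.0021 0.0056] turn 0.01
pred cap, jar [[136.11936986 210.39930866]
 [390.68315201 216.99918003]]
[250 234]
```

View pics/w6.png

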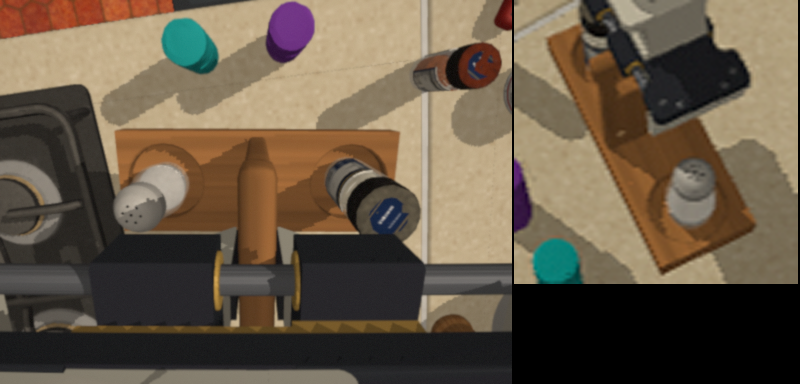

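The caddy is up 117 mm and level. The shaker cap is at (138,208) and the jar at (388,213), both within 4 px of prediction, and the load is steady. Handing in.

```bash
python3 -c "
from cell import robot
print(robot.hand_in())"
```

```text
the job is handed in; nothing more can be done
None
```

The job is handed in. The shaker stands released in the empty well, and the caddy is held by its handle about 117 mm above the worktop, level, with shaker and jar both upright; the hand-in returned no verdict.

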